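# Fit the crank and wind the board lift up to its stop

### The job

Take the crank off its barbed hook, fit its hub fully home on the brass square of the board lift and let go of it; then take it by its loose orange sleeve and, keeping the sleeve between the fingers all the while it turns, wind clockwise until the stage is up against its top stop. Leave the crank seated on the lift, and leave the multimeter, the solder spool and the jar where they are.

Things in the scene. Friction and masses are not known exactly. Their poses are not given: they have to be found in the camera images.
- crank: Loose steel hand crank, 0.35 kg; origin at its hub's centre. Hub: 44 mm square, 30 mm high along z, with a 27 mm square hole right through along z. A flat arm, 24 mm wide, 12 thick, flush with the hub's underside, runs along the crank's -x to 88 mm from the origin. Grip the hub across its y faces, from +z. Starts flat on the rest's slope (z square to it), arm down-slope, hole on the hook.
- sleeve: Orange grip sleeve, a cylinder 23 mm in diameter and 56 mm long that spins freely on the crank's pin, parallel to the crank's z. Origin at its centre, which lies 75 mm from the hub's centre along the crank's -x and 28 mm above it along +z. Once the crank is seated on the lift the sleeve stands upright and can be gripped from above.
- rest: Fixed wooden stand; origin on the bench under its middle. Its slope rises at 0.36 rad along the rest's +x, so it faces the robot; on it the crank's x axis points up-slope and its z axis square out. It carries the hook (hook), on which the crank hangs.
- hook (a point): Tip of the steel hook pin, 10 mm in diameter, which stands square out of the slope through the crank's hole, to 16 mm above the hub's top. A barb at the tip reaches 10 mm up-slope beyond the pin's surface, over the hub: a crank drawn straight out catches. Slide it up-slope first by 11 to 16 mm (13.5 is best, 17 is the limit), flat on the slope, then draw it 50 mm straight out along its z.
- lift: Fixed board lift: blue gearbox 125 mm square, 100 mm high, with the drive on top; origin on the bench under the drive's axis. Along the lift's -y stand an aluminium column (centre 185 mm away, its red top stop up to 205 mm high) and, beyond it, the stage.
- drive_square (a point): Seat of the drive, on its vertical axis, 112 mm above the bench: a flat shoulder on which the hub's underside rests when home (hub's centre then 15 mm above this point). From it a 24 mm brass square rises 24 mm, ending in a 7 mm high cone. x and y axes: square to its faces, turning with it; any quarter turn of the hub fits. Turns stiffly (0.15 N m), stays where left.
- stage (a joint): Height of the stage, with its green circuit board, above its lowest position, in m: 0 at the bottom, 0.066 at the hard top stop. It rises 7.5 mm per radian that the drive turns clockwise seen from above (47 mm per turn), starts between 0 and 0.015, and stays where it is left.
- multimeter: Yellow multimeter lying on the bench, 72 x 150 x 42 mm; origin under its centre. Leave alone.
- spool: Aluminium solder spool standing on the bench, 54 mm in diameter, 45 mm high; origin under its centre. Leave alone.
- jar: Amber jar with a black cap, 54 mm in diameter, 55 mm high; origin under its centre. Leave alone.

How it is judged:
By the outcome, as a careful person would: the job done as asked, in the order asked, and still so for the second after the job is handed in, with the robot touching nothing.
It also fails if it takes over 72 s, if anything falls off the work surface, if the arm or the gripper's body presses on something with over 40 N, if the wrist force passes 120 N, or if a joint passes its speed limit or range.

### The arm

A 6-joint arm with a two-finger parallel gripper is mounted at the origin on the work surface. World frame = base frame: x ahead of the robot, y to its left, z up, the work surface at z = 0. Lengths are in m, angles in rad, forces in N, time in s.
With the tool pointing down it reaches from about 0.35 to 0.725 m from the base axis. Payload 4.3 kg.
Tool frame: the origin (TCP) lies on the centre line of the jaws, within the pads' length; the fingertips stand 11 mm ahead of it and the grasp point (between the pads) lies 8 mm behind it (r.tip_reach is the distance from the TCP to the fingertips, in m); z points along the fingers, y is the line along which they close (so a half turn about z gives the same grasp; the last joint's range is limited). The gripper opens to 85 mm and grips with 20 to 120 N. Pads are 22 mm wide; open, the fingers measure 114 mm over their backs; the gripper's body (76 mm by 85 mm) begins 54 mm behind the grasp point. The pads swing forward as they close: fully open they stand 13 mm farther back than shut.
Start: joints at [0.995, 0.377, 0.081, 1.274, 0, 1.46], TCP at [0.258, 0.514, 0.242] pointing down, gripper open.
Joint ranges: [-2.72, 2.72], [-0.84, 1.66], [-1.02, 1.22], [-1.77, 2.12], [-1.37, 1.28], [-3.14, 3.14]. Speed limits (rad/s): [2.57, 2.57, 3.14, 3.14, 3.14, 3.14].

### API

Orientations are given as a rotation vector (axis times angle).
In Python, from bench import r, viewer gives the robot as it stands.
- The arm moves only by the tool arm_command, never from a script. Its argument "targets" is a list of rows, each an object of numbers: "x", "y", "z": the shift along the tool's x, y, z normalised to -1 to 1, where 1 is 0.25 m; "roll": the turn about the tool's z normalised to -1 to 1, where 1 is 360 degrees. A call has 1 to 20 rows; each row is the pose to reach, as a shift and turn from the pose commanded when the call began, along the tool's axes at that moment, turning the shorter way round; what a row does not reach only later rows make up. A row lasts 1/10 s, in which the tool goes at most 50 mm and 8.59 degrees, less where a joint would pass 70% of its speed; a pose out of reach is approached as far as the arm can. A call with a number of a shift or a turn outside -1 to 1 is refused whole. A call with a gripper value outside its range is refused whole. "fingers" is the closure, from -1 (fully open) to 1 (shut), set as the call begins (left out, the last holds). The fingers move at their own pace and stop on an object; the grip force is fixed at half the most. Time passes only in rows, so rows that repeat a pose let the fingers close. It gives the time, the measured TCP pose, the force, the opening and the grip force at its end, in the units of the state.
- r.sense(): the state, without advancing time (a new reading comes with each control period).
- viewer.grab_frame(name): name is "scene" or "top" or "wrist"; returns the picture (400x640x3 uint8, red, green, blue); there is no depth.
- viewer.camera_info(name): a dict with "fx", "fy", "cx", "cy" (pixels), "k1" (the pictures are not rectified: a ray, as slopes to the right and down, at radius r is drawn at 1 + k1 r^2 times it, then the intrinsics apply), "world_to_cam" (4x4, takes a point from world to camera coordinates). Camera axes: x right, y up, looking along -z (the intrinsics and any distortion apply to the point x, -y, -z); pixel columns grow to the right and rows downward; lengths in m; the calibration is good to about 2 mm. A picture is of the moment at which its call begins: read the wrist's pose just before it. camera_info takes no time and is no camera call; for the wrist camera it gives the pose at the moment of the call.
- r.sign_off(): hands the job in; it is judged then, once.
The state is a dict: "t": time; "qpos": joint angles; "qd": joint speeds; "joint_torque": joint torques, N m; "position": TCP position; "orientation": TCP orientation; "wrist_force": force on the tool from outside, world axes, zero at the start; "moment": the same for the moment, N m; "width": opening from 0.0 (shut) to 1.0 (fully open); "grasp_force": force on a finger pad.
Only numpy, scipy, OpenCV 4.12 (cv2) and the standard library are available. Lean on these libraries where they do the work, as an engineer would, in place of code of your own. Each camera call takes 0.05 s, during which the arm holds its last target. There are 200 camera calls.

## Working session

There is one attempt and no reset: what is moved stays moved. The work goes in short steps, Python scripts to look and compute and a tool call to move; the robot and the scene stay as the last step left them, time stands still between calls to the robot, and variables do not carry over. Pictures are saved under pics/ and viewed, at most 10 in all, crops included, and the job is handed in when it is done.

Besides the shell and the picture viewer there is one more tool, called after ">>>" as name(argument=value, ...), one argument or row to a line, values as JSON. arm_command: Moves the arm, as the interface text tells. Its arguments: {"type":"object","properties":{"targets":{"type":"array"},"fingers":{"type":"number"}},"required":["targets"]}

```bash
ls; mkdir -p pics
python3 - <<'E'
from bench import r, viewer
import cv2,numpy as np
s=r.sense();print({k:np.round(v,3).tolist() for k,v in s.items()}, r.tip_reach)
for n in ("scene","top"):
    im=viewer.grab_frame(n);cv2.imwrite(f"pics/{n}0.png",im[:,:,::-1])
    c=viewer.camera_info(n);print(n,{k:np.round(v,3).tolist() for k,v in c.items()})
E
```

```text
pics
{'t': 0.0, 'qpos': [0.995, 0.378, 0.08, 1.274, -0.0, 1.461], 'qd': [0.001, 0.0, -0.001, 0.001, 0.0, -0.0], 'joint_torque': [-0.0, -46.36, 26.988, 0.021, -0.0, -0.0], 'position': [0.258, 0.513, 0.241], 'orientation': [-0.725, -3.056, 0.003], 'wrist_force': [-0.827, -0.885, -0.46], 'moment': [-0.002, 0.019, 0.021], 'grasp_force': 0.0, 'width': 0.999} 0.011
scene {'fx': 456.435, 'fy': 456.435, 'cx': 325.037, 'cy': 195.139, 'k1': -0.064, 'world_to_cam': [[0.066, 0.998, -0.002, -0.003], [-0.637, 0.043, 0.769, 0.247], [0.768, -0.05, 0.639, -1.64], [0.0, 0.0, 0.0, 1.0]]}
top {'fx': 401.21, 'fy': 401.21, 'cx': 315.663, 'cy': 201.363, 'k1': 0.035, 'world_to_cam': [[-0.014, -0.999, -0.029, -0.026], [0.981, -0.019, 0.194, -0.541], [-0.194, -0.025, 0.981, -0.95], [0.0, 0.0, 0.0, 1.0]]}
```

View pics/scene0.png

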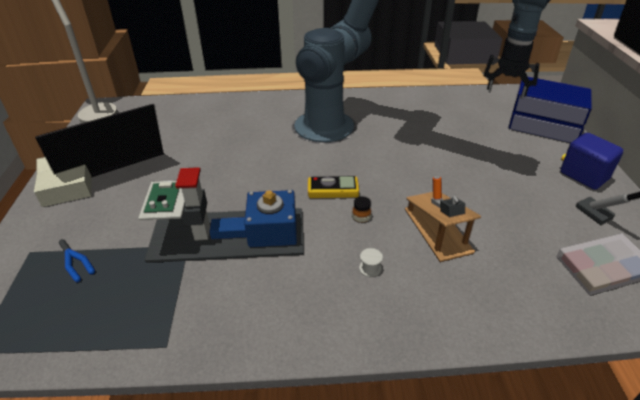

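View pics/top0.png

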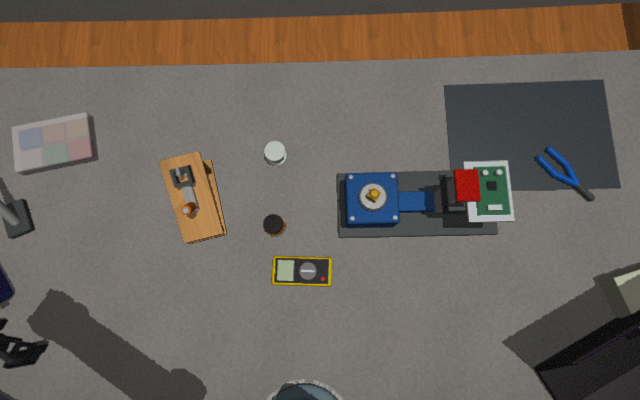

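The scene view shows the lift (drive at about 270,200) and the rest (hub at 453,205, sleeve at 437,188). In the top view the drive is at (374,196), the hub at (183,177), the sleeve at (189,210). Now I'll enlarge the two relevant parts.

```bash
cat > h.py <<'E'
import numpy as np,cv2
from scipy.spatial.transform import Rotation as R
from bench import r,viewer
def K(c): return np.array([[c['fx'],0,c['cx']],[0,c['fy'],c['cy']],[0,0,1.]])
D=lambda c:np.array([c['k1'],0,0,0.])
F=np.diag([1,-1,-1])
def ray(c,uv):
    p=cv2.undistortPoints(np.array(uv,float).reshape(-1,1,2),K(c),D(c)).reshape(-1,2)
    W=np.array(c['world_to_cam']);d=(W[:3,:3].T@F@np.c_[p,np.ones(len(p))].T).T
    return -W[:3,:3].T@W[:3,3],d
def onz(c,uv,z):
    o,d=ray(c,uv);return o+d*((z-o[2])/d[:,2])[:,None]
def proj(c,P):
    W=np.array(c['world_to_cam']);P=np.atleast_2d(P)
    q=(F@(W[:3,:3]@P.T+W[:3,3:])).T
    return cv2.projectPoints(q.reshape(-1,1,3),np.zeros(3),np.zeros(3),K(c),D(c))[0].reshape(-1,2)
def tri(cs,uvs):
    A=np.zeros((3,3));b=np.zeros(3)
    for c,uv in zip(cs,uvs):
        o,d=ray(c,[uv]);d=d[0]/np.linalg.norm(d);M=np.eye(3)-np.outer(d,d);A+=M;b+=M@o
    return np.linalg.solve(A,b)
def pose():
    s=r.sense();return np.array(s['position']),R.from_rotvec(s['orientation'])
def rows(targets,yaw=None):
    "shift units for world targets from the present measured pose"
    p,q=pose()
    return np.round(q.inv().apply(np.atleast_2d(targets)-p)/.25,4)
E
python3 - <<'E'
from h import *
T=cv2.imread('pics/top0.png');S=cv2.imread('pics/scene0.png')
a=cv2.resize(T[145:250,145:245],None,fx=4,fy=4,interpolation=2)
b=cv2.resize(S[165:270,395:495],None,fx=4,fy=4,interpolation=2)
c=np.hstack([a,b]);cv2.imwrite('pics/rest.png',c);print(c.shape)
ct,cs=viewer.camera_info('top'),viewer.camera_info('scene')
print('drive',tri([ct,cs],[(374,196),(270,200)]), onz(ct,[(374,197)],.13))
for n,i,cc in(('t',T,ct),('s',S,cs)):
    h=cv2.cvtColor(i,cv2.COLOR_BGR2HSV)
    m=cv2.inRange(h,(3,190,120),(14,255,255));
    n_,l,st,ce=cv2.connectedComponentsWithStats(m)
    print(n,[(st[k].tolist(),ce[k].round(1).tolist()) for k in range(1,n_) if st[k,4]>15])
E
```

```text
(420, 800, 3)
drive [ 0.53729707 -0.17162884  0.11801324] [[ 0.53247018 -0.17144454  0.13      ]]
t [([458, 171, 13, 9, 26], [465.3, 174.2])]
s [([434, 179, 7, 19, 129], [437.0, 188.3])]
```

View pics/rest.png

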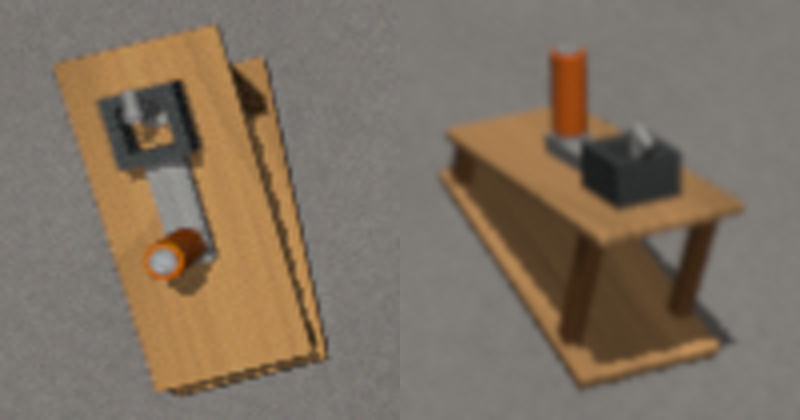

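The hub's top centre is at about (182.9,176.2) top and (453,202.5) scene; the sleeve's top at (185.7,210.2) and (437,177.2). The crank lies straight along the rest, up-slope pointing away from the robot.

Run:
```python
from h import *
ct,cs=viewer.camera_info('top'),viewer.camera_info('scene')
t=lambda a,b:(145+(a+.5)/4-.5,145+(b+.5)/4-.5)
s=lambda a,b:(395+(a-400+.5)/4-.5,165+(b+.5)/4-.5)
H=tri([ct,cs],[t(150.5,125),s(632,150)]);S=tri([ct,cs],[t(163,261),s(568,49)])
print('hubtop',H,'sleevetop',S,'yaw',np.arctan2(*(H-S)[1::-1]),np.linalg.norm(H-S))
# board corners
for a,b,z in((55,65,None),(218,27,None)):pass
BL=tri([ct,cs],[t(218,27),s(600,240)]);BR=tri([ct,cs],[t(55,65),s(742,210)]);print('upper corners',BL,BR)
yaw=np.arctan2(*(H-S)[1::-1])
d=np.array([np.cos(yaw),np.sin(yaw),0]);zc=-np.sin(.36)*d+np.array([0,0,np.cos(.36)])
print('hub centre',H-.015*zc)
# from sleeve top in crank frame (-75,0,56)
xc=np.cos(.36)*d+np.array([0,0,np.sin(.36)])
print('from sleeve',S+.075*xc-.056*zc)
p,q=pose();print(p,q.as_matrix().round(3))
cw=viewer.camera_info('wrist');W=cw['world_to_cam'];W=np.array(W)
print('wrist cam in tool',q.inv().apply(-W[:3,:3].T@W[:3,3]-p),cw['fx'],(q.inv().as_matrix()@W[:3,:3].T).round(3))
```

```text
hubtop [0.59192519 0.27669352 0.13079272] sleevetop [0.50765495 0.25780915 0.14610836] yaw 0.22045099899327178 0.08770781973313872
upper corners [0.65543974 0.24272369 0.1174418 ] [0.63372836 0.33857946 0.1160105 ]
hub centre [0.59708143 0.27784899 0.11675427]
from sleeve [0.59539842 0.27747184 0.12011871]
[0.25797064 0.51326332 0.24144889] [[-0.893  0.449 -0.001]
 [ 0.449  0.893 -0.002]
 [ 0.    -0.002 -1.   ]]
wrist cam in tool [ 7.71223030e-02 -4.94679004e-05 -1.31356174e-01] 343.17608265680735 [[ 0.001  0.954  0.299]
 [ 1.    -0.    -0.   ]
 [-0.     0.299 -0.954]]
```

>>> arm_command(
  targets=[
    {"x": -0.8,"y": -0.13,"z": 0,"roll": -0.109},
    {"x": -0.8,"y": -0.13,"z": 0,"roll": -0.109},
    {"x": -0.8,"y": -0.13,"z": 0,"roll": -0.109},
    {"x": -0.8,"y": -0.13,"z": 0,"roll": -0.109},
    {"x": -0.8,"y": -0.13,"z": 0,"roll": -0.109},
    {"x": -0.8,"y": -0.13,"z": 0,"roll": -0.109},
  ],
  fingers=-1,
)

```text
t: 0.7
position: [0.4243, 0.393, 0.2416]
orientation: [0.337, -3.123, 0.001]
wrist_force: [-0.5, 1.3, -0.0]
width: 0.999
grasp_force: 0.0
```

```bash
cat >> h.py <<'E'
def state():
    s=r.sense();p,q=pose();y=q.as_matrix()[:,1]
    print('t',round(s['t'],2),'tcp',p.round(4),'yaw_y',round(np.degrees(np.arctan2(y[1],y[0])),2),'tilt',np.degrees(np.arccos(-q.as_matrix()[2,2])).round(2),'F',np.round(s['wrist_force'],1),'w',round(s['width'],3),'g',s['grasp_force'],'q',np.round(s['qpos'],2))
E
python3 - <<'E'
from h import *
state();print(rows([[.575,.273,.235]]))
E
```

```text
t 0.7 tcp [0.4243 0.393  0.2416] yaw_y 102.33 tilt 0.06 F [-0.5  1.3 -0. ] w 0.999 g 0.0 q [ 0.64  0.39  0.09  1.28 -0.    0.42]
[[-0.4865 -0.5976  0.0267]]
```

>>> arm_command(
  targets=[
    {"x": -0.486,"y": -0.598,"z": 0.027},
    {"x": -0.486,"y": -0.598,"z": 0.027},
    {"x": -0.486,"y": -0.598,"z": 0.027},
    {"x": -0.486,"y": -0.598,"z": 0.027},
    {"x": -0.486,"y": -0.598,"z": 0.027},
    {"x": -0.486,"y": -0.598,"z": 0.027},
    {"x": -0.486,"y": -0.598,"z": 0.027},
  ],
)

```text
invalid input at $.targets[0]: expected keys x, y, z, roll
```

Run:
```python
from h import *
import pickle
state();c=viewer.camera_info('wrist');im=viewer.grab_frame('wrist');pickle.dump(c,open('w1.pkl','wb'))
cv2.imwrite('pics/w1.png',im[:,:,::-1])
yaw=.221;d=np.array([np.cos(yaw),np.sin(yaw),0]);zc=-np.sin(.36)*d+np.array([0,0,np.cos(.36)]);xc=np.cos(.36)*d+np.array([0,0,np.sin(.36)]);yc=np.cross(zc,xc)
C=np.array([.596,.2777,.1185])
print(proj(c,[C+zc*.015+xc*a*.022+yc*b*.022 for a,b in((1,1),(1,-1),(-1,-1),(-1,1))]).round(1).tolist())
```

```text
t 0.7 tcp [0.4243 0.393  0.2416] yaw_y 102.33 tilt 0.06 F [-0.5  1.3 -0. ] w 0.999 g 0.0 q [ 0.64  0.39  0.09  1.28 -0.    0.42]
[[172.4, 380.7], [123.4, 379.6], [123.5, 329.4], [172.4, 330.1]]
```

View pics/w1.png

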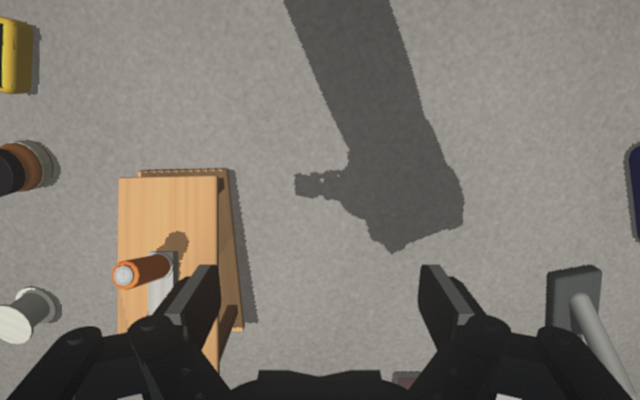

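The view shows the sleeve and arm of the crank on the rest at the lower left (125,272), the fingers at the bottom; the call lacked "roll", so the arm has not moved. Resending.

>>> arm_command(
  targets=[
    {"x": -0.486,"y": -0.598,"z": 0.027,"roll": 0},
    {"x": -0.486,"y": -0.598,"z": 0.027,"roll": 0},
    {"x": -0.486,"y": -0.598,"z": 0.027,"roll": 0},
    {"x": -0.486,"y": -0.598,"z": 0.027,"roll": 0},
    {"x": -0.486,"y": -0.598,"z": 0.027,"roll": 0},
    {"x": -0.486,"y": -0.598,"z": 0.027,"roll": 0},
    {"x": -0.486,"y": -0.598,"z": 0.027,"roll": 0},
  ],
)

```text
t: 1.45
position: [0.572, 0.2769, 0.2355]
orientation: [0.345, -3.122, -0.001]
wrist_force: [-0.8, -0.4, 0.6]
width: 1.0
grasp_force: 0.0
```

Run:
```python
from h import *
import pickle
state();c=viewer.camera_info('wrist');im=viewer.grab_frame('wrist');pickle.dump(c,open('w1.pkl','wb'))
cv2.imwrite('pics/w2.png',im[:,:,::-1])
cv2.imwrite('pics/w2c.png',cv2.resize(im[100:400,170:470,::-1],None,fx=2,fy=2,interpolation=2))
yaw=.221;d=np.array([np.cos(yaw),np.sin(yaw),0]);zc=-np.sin(.36)*d+np.array([0,0,np.cos(.36)]);xc=np.cos(.36)*d+np.array([0,0,np.sin(.36)]);yc=np.cross(zc,xc)
C=np.array([.596,.2777,.1185])
print(proj(c,[C+zc*.015+xc*a*.022+yc*b*.022 for a,b in((1,1),(1,-1),(-1,-1),(-1,1))]).round(1).tolist())
```

```text
t 1.45 tcp [0.572  0.2769 0.2355] yaw_y 102.63 tilt 0.06 F [-0.8 -0.4  0.6] w 1.0 g 0.0 q [0.35 0.51 0.27 1.33 0.   0.13]
[[342.2, 261.5], [282.1, 261.5], [282.4, 201.5], [342.0, 201.5]]
```

View pics/w2c.png

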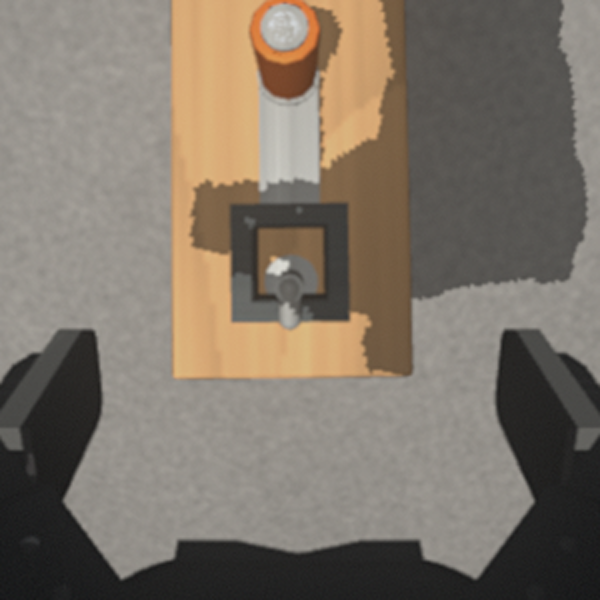

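The hub's top shows as a square, crop corners (231,203)–(350,322), squared up with the tool; it is about 2 mm further left (+y) than estimated. I go down to it.

Run:
```python
from h import *
print(rows([[.594,.2795,.14],[.594,.2795,.119]]))
```

```text
[[-0.0885 -0.0099  0.3827]
 [-0.0885 -0.0099  0.4667]]
```

>>> arm_command(
  targets=[
    {"x": -0.088,"y": -0.01,"z": 0.2,"roll": 0},
    {"x": -0.088,"y": -0.01,"z": 0.3,"roll": 0},
    {"x": -0.088,"y": -0.01,"z": 0.3,"roll": 0},
    {"x": -0.088,"y": -0.01,"z": 0.3,"roll": 0},
  ],
)

```text
t: 1.9
position: [0.594, 0.2786, 0.161]
orientation: [0.346, -3.121, 0.0]
wrist_force: [-0.1, 0.4, -0.6]
width: 0.998
grasp_force: 0.0
```

Run:
```python
from h import *
state();print(rows([[.594,.2795,.119]]))
```

```text
t 1.9 tcp [0.594  0.2786 0.161 ] yaw_y 102.64 tilt 0.09 F [-0.1  0.4 -0.6] w 0.998 g 0.0 q [0.34 0.58 0.19 1.18 0.   0.12]
[[-0.0011  0.0033  0.1679]]
```

>>> arm_command(
  targets=[
    {"x": 0,"y": 0.002,"z": 0.08,"roll": 0},
    {"x": 0,"y": 0.002,"z": 0.13,"roll": 0},
    {"x": 0,"y": 0.002,"z": 0.168,"roll": 0},
    {"x": 0,"y": 0.002,"z": 0.168,"roll": 0},
    {"x": 0,"y": 0.002,"z": 0.168,"roll": 0},
  ],
)

```text
t: 2.4
position: [0.5954, 0.2783, 0.1192]
orientation: [-0.343, 3.122, 0.0]
wrist_force: [-0.1, -0.5, 0.5]
width: 1.006
grasp_force: 0.0
```

>>> arm_command(
  targets=[
    {"x": 0,"y": 0,"z": 0,"roll": 0},
    {"x": 0,"y": 0,"z": 0,"roll": 0},
    {"x": 0,"y": 0,"z": 0,"roll": 0},
    {"x": 0,"y": 0,"z": 0,"roll": 0},
    {"x": 0,"y": 0,"z": 0,"roll": 0},
    {"x": 0,"y": 0,"z": 0,"roll": 0},
    {"x": 0,"y": 0,"z": 0,"roll": 0},
    {"x": 0,"y": 0,"z": 0,"roll": 0},
    {"x": 0,"y": 0,"z": 0,"roll": 0},
    {"x": 0,"y": 0,"z": 0,"roll": 0},
  ],
  fingers=1,
)

```text
t: 3.4
position: [0.5957, 0.2788, 0.1195]
orientation: [-0.344, 3.121, 0.002]
wrist_force: [-1.3, 1.6, 5.9]
width: 0.505
grasp_force: 62.6
```

Run:
```python
from h import *
state()
im=viewer.grab_frame('scene');cv2.imwrite('pics/s1.png',im[:,:,::-1])
S=im[150:270,390:510,::-1]
w=viewer.grab_frame('wrist')[...,::-1];w=cv2.resize(w[100:400,170:470],None,fx=1.6,fy=1.6)
cv2.imwrite('pics/g1.png',np.hstack([cv2.resize(S,(320,320),interpolation=2),w[80:400]]))
```

```text
t 3.4 tcp [0.5957 0.2788 0.1195] yaw_y 102.56 tilt 0.11 F [-1.3  1.6  5.9] w 0.505 g 62.572853565216064 q [0.34 0.6  0.12 1.09 0.   0.12]
```

View pics/g1.png

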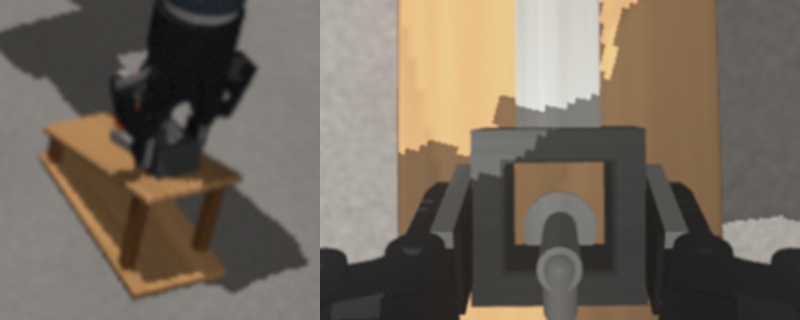

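The hub is gripped squarely (opening 43 mm), with the hook standing in its hole near the lower edge. Now slide it 13.5 mm up-slope.

>>> arm_command(
  targets=[
    {"x": -0.017,"y": 0,"z": -0.0065,"roll": 0},
    {"x": -0.034,"y": 0,"z": -0.013,"roll": 0},
    {"x": -0.0505,"y": 0,"z": -0.0195,"roll": 0},
    {"x": -0.0505,"y": 0,"z": -0.0195,"roll": 0},
    {"x": -0.0505,"y": 0,"z": -0.0195,"roll": 0},
    {"x": -0.0505,"y": 0,"z": -0.0195,"roll": 0},
  ],
)

```text
t: 4.1
position: [0.6006, 0.2794, 0.1215]
orientation: [0.343, -3.108, 0.003]
wrist_force: [-16.9, -3.7, 7.7]
width: 0.501
grasp_force: 63.0
```

Run:
```python
from h import *
state()
w=viewer.grab_frame('wrist')[...,::-1];w=cv2.resize(w[100:400,170:470],None,fx=1.6,fy=1.6)
cv2.imwrite('pics/g2.png',w[80:400])
```

```text
t 4.1 tcp [0.6006 0.2794 0.1215] yaw_y 102.61 tilt 0.84 F [-16.9  -3.7   7.7] w 0.501 g 63.03164027631283 q [0.34 0.62 0.16 1.12 0.   0.12]
```

View pics/g2.png

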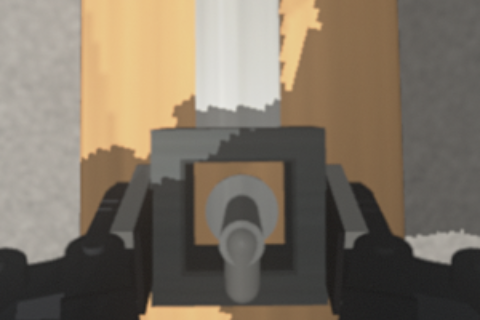

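The pin has moved only about 5 mm along the hole and 17 N holds back: the fingertips are probably rubbing on the slope. Ease up 2 mm square to the slope.

>>> arm_command(
  targets=[
    {"x": 0.002,"y": 0,"z": -0.006,"roll": 0},
    {"x": 0.003,"y": 0,"z": -0.009,"roll": 0},
    {"x": 0.003,"y": 0,"z": -0.009,"roll": 0},
    {"x": 0.003,"y": 0,"z": -0.009,"roll": 0},
    {"x": 0.003,"y": 0,"z": -0.009,"roll": 0},
  ],
)

```text
t: 4.65
position: [0.6072, 0.2807, 0.1253]
orientation: [0.343, -3.123, 0.0]
wrist_force: [-0.6, -0.5, -4.0]
width: 0.498
grasp_force: 61.5
```

Run:
```python
from h import *
state()
w=viewer.grab_frame('wrist')[...,::-1];w=cv2.resize(w[100:400,170:470],None,fx=1.6,fy=1.6)
cv2.imwrite('pics/g3.png',w[80:400])
```

```text
t 4.65 tcp [0.6072 0.2807 0.1253] yaw_y 102.54 tilt 0.01 F [-0.6 -0.5 -4. ] w 0.498 g 61.50887969881296 q [ 0.34  0.62  0.17  1.12 -0.    0.12]
```

Free now: only the weight is felt, 13 mm up-slope. Draw out along the crank's z, watching the force.

>>> arm_command(
  targets=[
    {"x": 0.009,"y": 0,"z": -0.025,"roll": 0},
    {"x": 0.018,"y": 0,"z": -0.05,"roll": 0},
    {"x": 0.027,"y": 0,"z": -0.075,"roll": 0},
    {"x": 0.035,"y": 0,"z": -0.094,"roll": 0},
  ],
)

```text
t: 5.1
position: [0.5986, 0.279, 0.1505]
orientation: [-0.343, 3.121, 0.001]
wrist_force: [0.3, -0.1, -4.1]
width: 0.505
grasp_force: 61.5
```

>>> arm_command(
  targets=[
    {"x": 0.009,"y": 0,"z": -0.025,"roll": 0},
    {"x": 0.018,"y": 0,"z": -0.05,"roll": 0},
    {"x": 0.027,"y": 0,"z": -0.075,"roll": 0},
    {"x": 0.036,"y": 0,"z": -0.1,"roll": 0},
    {"x": 0.045,"y": 0,"z": -0.2,"roll": 0},
    {"x": 0.045,"y": 0,"z": -0.3,"roll": 0},
    {"x": 0.045,"y": 0,"z": -0.4,"roll": 0},
    {"x": 0.045,"y": 0,"z": -0.4,"roll": 0},
  ],
)

```text
t: 5.9
position: [0.5894, 0.2772, 0.2538]
orientation: [-0.343, 3.115, 0.003]
wrist_force: [0.4, -0.1, -4.1]
width: 0.5
grasp_force: 62.4
```

Run:
```python
from h import *
state()
w=viewer.grab_frame('wrist')[...,::-1];w=cv2.resize(w,None,fx=.625,fy=.625);
c=viewer.camera_info('wrist');p,q=pose()
cv2.imwrite('pics/g4.png',w)
h=cv2.cvtColor(viewer.grab_frame('top')[...,::-1].copy(),cv2.COLOR_BGR2HSV)
# bench objects for free space
ct=viewer.camera_info('top')
for n,uv,z in(('jar',(274,225),.055),('spool',(275,153),.045),('meter',(302,271),.042),('lift',(372,198),.1)):print(n,onz(ct,[uv],z).round(3))
```

```text
t 5.9 tcp [0.5894 0.2772 0.2538] yaw_y 102.56 tilt 0.46 F [ 0.4 -0.1 -4.1] w 0.5 g 62.3599461838603 q [0.34 0.54 0.36 1.39 0.   0.12]
jar [[0.482 0.068 0.055]]
spool [[0.671 0.068 0.045]]
meter [[0.37  0.001 0.042]]
lift [[ 0.536 -0.17   0.1  ]]
```

Crank is off the hook. The tool can only point down, so I'll level the crank on the bare bench at about (0.60, -0.01), then regrip it squarely.

>>> arm_command(
  targets=[
    {"x": 0.04,"y": -0.19,"z": 0,"roll": 0.035},
    {"x": 0.08,"y": -0.38,"z": 0,"roll": 0.035},
    {"x": 0.12,"y": -0.57,"z": 0,"roll": 0.035},
    {"x": 0.16,"y": -0.76,"z": 0,"roll": 0.035},
    {"x": 0.206,"y": -1.0,"z": 0,"roll": 0.035},
    {"x": 0.206,"y": -1.0,"z": 0,"roll": 0.035},
    {"x": 0.206,"y": -1.0,"z": 0,"roll": 0.035},
    {"x": 0.206,"y": -1.0,"z": 0,"roll": 0.035},
  ],
)

```text
t: 6.8
position: [0.5907, 0.0218, 0.2478]
orientation: [-0.002, -3.139, -0.002]
wrist_force: [0.6, -0.1, -4.7]
width: 0.505
grasp_force: 63.1
```

Run:
```python
from h import *
state();print(rows([[.60,-.01,.10],[.6,-.01,.055],[.6,-.01,.019]]))
```

```text
t 6.8 tcp [0.5907 0.0218 0.2478] yaw_y 89.94 tilt 0.16 F [ 0.6 -0.1 -4.7] w 0.505 g 63.101644925773144 q [-0.07  0.41  0.15  1.31  0.   -0.07]
[[-0.0389 -0.128   0.5908]
 [-0.0393 -0.1282  0.7708]
 [-0.0397 -0.1284  0.9148]]
```

>>> arm_command(
  targets=[
    {"x": -0.039,"y": -0.128,"z": 0.1,"roll": 0},
    {"x": -0.039,"y": -0.128,"z": 0.3,"roll": 0},
    {"x": -0.039,"y": -0.128,"z": 0.5,"roll": 0},
    {"x": -0.039,"y": -0.128,"z": 0.65,"roll": 0},
    {"x": -0.039,"y": -0.128,"z": 0.7,"roll": 0},
    {"x": -0.039,"y": -0.128,"z": 0.7,"roll": 0},
    {"x": -0.039,"y": -0.128,"z": 0.7,"roll": 0},
  ],
)

```text
t: 7.5
position: [0.6027, -0.01, 0.076]
orientation: [-0.001, 3.139, -0.0]
wrist_force: [-0.6, -0.5, -3.8]
width: 0.503
grasp_force: 63.1
```

Run:
```python
from h import *
state();print(rows([[.6,-.01,.045],[.6,-.01,.019]]))
```

```text
t 7.5 tcp [ 0.6027 -0.01    0.076 ] yaw_y 90.03 tilt 0.16 F [-0.6 -0.5 -3.8] w 0.503 g 63.1264990568161 q [-0.12  0.53 -0.13  0.91  0.   -0.12]
[[1.130e-02 0.000e+00 1.238e-01]
 [1.160e-02 1.000e-04 2.278e-01]]
```

Down, slowly, in steps.

>>> arm_command(
  targets=[
    {"x": 0,"y": 0,"z": 0.06,"roll": 0},
    {"x": 0,"y": 0,"z": 0.1,"roll": 0},
    {"x": 0,"y": 0,"z": 0.13,"roll": 0},
    {"x": 0,"y": 0,"z": 0.15,"roll": 0},
    {"x": 0,"y": 0,"z": 0.15,"roll": 0},
  ],
)

```text
t: 8.0
position: [0.6072, -0.0115, 0.0408]
orientation: [0.001, 3.13, -0.002]
wrist_force: [5.0, -0.4, 5.5]
width: 0.507
grasp_force: 64.1
```

>>> arm_command(
  targets=[
    {"x": 0,"y": 0,"z": 0.015,"roll": 0},
    {"x": 0,"y": 0,"z": 0.03,"roll": 0},
    {"x": 0,"y": 0,"z": 0.045,"roll": 0},
    {"x": 0,"y": 0,"z": 0.06,"roll": 0},
    {"x": 0,"y": 0,"z": 0.072,"roll": 0},
    {"x": 0,"y": 0,"z": 0.072,"roll": 0},
  ],
)

```text
t: 8.6
position: [0.6102, -0.0117, 0.0243]
orientation: [0.001, 3.124, -0.002]
wrist_force: [8.1, 0.1, 7.3]
width: 0.504
grasp_force: 64.6
```

>>> arm_command(
  targets=[
    {"x": 0,"y": 0,"z": 0.012,"roll": 0},
    {"x": 0,"y": 0,"z": 0.018,"roll": 0},
    {"x": 0,"y": 0,"z": 0.018,"roll": 0},
  ],
)

```text
t: 8.9
position: [0.6098, -0.0116, 0.0196]
orientation: [0.001, 3.125, -0.002]
wrist_force: [7.2, 0.0, 6.9]
width: 0.501
grasp_force: 64.6
```

>>> arm_command(
  targets=[
    {"x": 0,"y": 0,"z": 0,"roll": 0},
    {"x": 0,"y": 0,"z": 0,"roll": 0},
    {"x": 0,"y": 0,"z": 0,"roll": 0},
    {"x": 0,"y": 0,"z": 0,"roll": 0},
    {"x": 0,"y": 0,"z": -0.02,"roll": 0},
    {"x": 0,"y": 0,"z": -0.02,"roll": 0},
    {"x": 0,"y": 0,"z": -0.02,"roll": 0},
  ],
  fingers=-0.4,
)

```text
t: 9.6
position: [0.6014, -0.0108, 0.0194]
orientation: [0.001, 3.141, 0.0]
wrist_force: [-0.3, 0.5, 0.9]
width: 0.701
grasp_force: 0.0
```

Run:
```python
from h import *
state();c=viewer.camera_info('wrist');w=viewer.grab_frame('wrist')[...,::-1]
cv2.imwrite('pics/g5full.png',w)
T=viewer.grab_frame('top')[...,::-1][130:290,230:400]
cv2.imwrite('pics/g5.png',np.hstack([cv2.resize(w,(576,360)),cv2.resize(T,(224,360))]))
p,q=pose();print(proj(c,[p+[dx,dy,.03-p[2]] for dx in(-.022,.022) for dy in (-.022,.022)]).round(1).tolist(), p)
```

```text
t 9.6 tcp [ 0.6014 -0.0108  0.0194] yaw_y 89.95 tilt 0.02 F [-0.3  0.5  0.9] w 0.701 g 0.0 q [-0.12  0.58 -0.2   0.79  0.   -0.12]
[[261.0, 245.3], [375.4, 245.2], [266.6, 339.8], [370.0, 339.7]] [ 0.60122251 -0.01079268  0.019178  ]
```

View pics/g5.png

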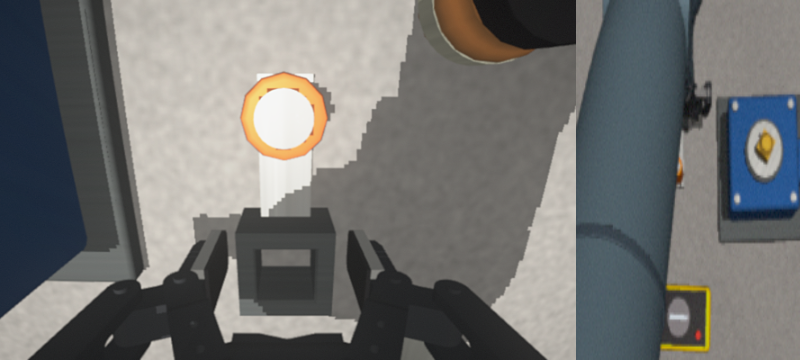

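The crank lies flat on the bench, hub (287,275 in this view) about 4.5 mm further forward than the TCP, arm toward the robot; nothing else was disturbed. Regrip it squarely and lift.

>>> arm_command(
  targets=[
    {"x": -0.018,"y": 0,"z": 0.005,"roll": 0},
    {"x": -0.018,"y": 0,"z": 0.005,"roll": 0},
    {"x": -0.018,"y": 0,"z": 0.005,"roll": 0},
  ],
)

```text
t: 10.0
position: [0.6059, -0.0107, 0.0178]
orientation: [0.001, 3.142, 0.0]
wrist_force: [0.4, -0.1, 0.4]
width: 0.701
grasp_force: 0.0
```

>>> arm_command(
  targets=[
    {"x": 0,"y": 0,"z": 0,"roll": 0},
    {"x": 0,"y": 0,"z": 0,"roll": 0},
    {"x": 0,"y": 0,"z": 0,"roll": 0},
    {"x": 0,"y": 0,"z": 0,"roll": 0},
    {"x": 0,"y": 0,"z": 0,"roll": 0},
    {"x": 0,"y": 0,"z": 0,"roll": 0},
    {"x": 0,"y": 0,"z": 0,"roll": 0},
  ],
  fingers=1,
)

```text
t: 10.7
position: [0.6059, -0.011, 0.0182]
orientation: [0.001, 3.141, -0.001]
wrist_force: [-1.6, -1.8, 3.7]
width: 0.505
grasp_force: 62.7
```

Run:
```python
from h import *
state()
```

```text
t 10.7 tcp [ 0.6059 -0.011   0.0182] yaw_y 89.95 tilt 0.04 F [-1.6 -1.8  3.7] w 0.505 g 62.65795826911926 q [-0.12  0.59 -0.18  0.79 -0.   -0.12]
```

>>> arm_command(
  targets=[
    {"x": 0,"y": 0,"z": -0.15,"roll": 0},
    {"x": 0,"y": 0,"z": -0.35,"roll": 0},
    {"x": 0,"y": 0,"z": -0.55,"roll": 0},
    {"x": 0,"y": 0,"z": -0.728,"roll": 0},
    {"x": 0.07,"y": -0.16,"z": -0.728,"roll": 0},
    {"x": 0.144,"y": -0.316,"z": -0.728,"roll": 0},
    {"x": 0.144,"y": -0.316,"z": -0.728,"roll": 0},
    {"x": 0.144,"y": -0.316,"z": -0.728,"roll": 0},
    {"x": 0.144,"y": -0.316,"z": -0.728,"roll": 0},
    {"x": 0.144,"y": -0.316,"z": -0.728,"roll": 0},
  ],
)

```text
t: 11.7
position: [0.5696, -0.0886, 0.1991]
orientation: [0.001, -3.14, -0.002]
wrist_force: [0.9, -0.6, -4.8]
width: 0.503
grasp_force: 63.7
```

Run:
```python
from h import *
import pickle
state();c=viewer.camera_info('wrist');w=viewer.grab_frame('wrist')[...,::-1].copy();pickle.dump(c,open('w5.pkl','wb'))
cv2.imwrite('pics/w5.png',w)
u=proj(c,[[.534,-.171,.136]])[0];print(u)
x,y=np.clip((u-75).astype(int),0,None)
a=cv2.resize(w[y:y+150,x:x+150],(450,450),interpolation=2);print(x,y)
cv2.imwrite('pics/w5v.png',np.hstack([a,cv2.resize(w,(350,219))[:,:].copy() if 0 else cv2.copyMakeBorder(cv2.resize(w,(350,219)),0,231,0,0,cv2.BORDER_CONSTANT)]))
```

```text
t 11.7 tcp [ 0.5696 -0.0886  0.1991] yaw_y 90.03 tilt 0.09 F [ 0.9 -0.6 -4.8] w 0.503 g 63.746641874313354 q [-0.26  0.4  -0.    1.17  0.   -0.27]
[176.71836512 170.90587008]
101 95
```

View pics/w5v.png

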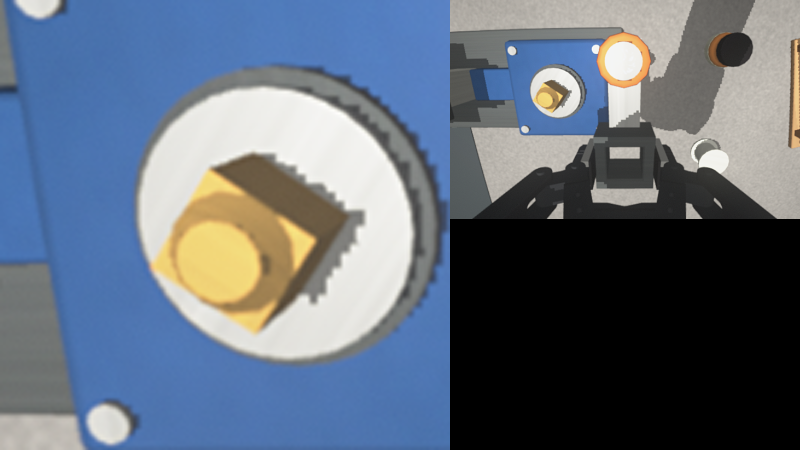

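The brass square stands rotated, its top corners in the crop at (152,265), (210,168), (317,240), (258,332). I compute its pose and, from the light seen through the held hub's hole, the hub's place in the hand.

Run:
```python
from h import *
import pickle
c=pickle.load(open('w5.pkl','rb'));w=cv2.imread('pics/w5.png')
k=np.array([(152,265),(210,168),(317,240),(258,332)])/3+[101,95]
P=onz(c,k,.136);print('sq',P.round(4).tolist(),'centre',P.mean(0))
e=np.roll(P,-1,0)-P;print('sides',np.linalg.norm(e,axis=1).round(4),'angles mod 90',(np.degrees(np.arctan2(e[:,1],e[:,0]))%90).round(1))
k2=np.array([(137,200),(418,250),(255,86),(298,362)])/3+[101,95]
print('disc',onz(c,k2,.112).round(4).tolist())
g=cv2.cvtColor(w,cv2.COLOR_BGR2GRAY);sub=g[225:350,260:390]
m=(sub>100).astype(np.uint8);n,l,st,ce=cv2.connectedComponentsWithStats(m,connectivity=4)
print([(st[i,:5]+[260,225,0,0,0]).tolist() for i in range(1,n) if st[i,4]>60])
print(g[225:345:4,322].tolist());print(g[280,270:380:3].tolist())
p=np.array([.5696,-.0886,.1991]);b=p[2]-.0182
print('predicted near/top edge row, far/bottom row, l/r', proj(c,[[p[0]-.0135,p[1],b+.03],[p[0]+.0135,p[1],b],[p[0]+.0135,p[1]-.0135,b],[p[0]+.0135,p[1]+.0135,b]]).round(1).tolist())
```

```text
sq [[0.5414, -0.1869, 0.136], [0.5224, -0.1729, 0.136], [0.5365, -0.1536, 0.136], [0.5552, -0.1673, 0.136]] centre [ 0.53887434 -0.17020721  0.136     ]
sides [0.0236 0.0239 0.0232 0.024 ] angles mod 90 [53.7 53.9 53.8 54.8]
disc [[0.5329, -0.2003, 0.112], [0.5441, -0.1397, 0.112], [0.5089, -0.1717, 0.112], [0.5701, -0.1687, 0.112]]
[[260, 225, 10, 20, 145], [290, 225, 57, 9, 454], [368, 225, 22, 40, 572], [260, 246, 28, 16, 263], [291, 268, 57, 22, 1215], [260, 326, 122, 24, 1049]]
[124, 124, 69, 60, 60, 58, 60, 71, 73, 69, 70, 165, 191, 187, 183, 186, 137, 53, 55, 54, 55, 53, 53, 55, 53, 56, 66, 68, 66, 69]
[70, 70, 67, 68, 66, 55, 49, 87, 191, 194, 194, 193, 193, 187, 195, 191, 188, 181, 184, 194, 192, 188, 185, 190, 193, 188, 55, 48, 62, 68, 68, 69, 68, 69, 67, 38, 42]
predicted near/top edge row, far/bottom row, l/r [[318.4, 266.9], [318.4, 286.9], [291.2, 286.9], [345.6, 286.9]]
```

>>> arm_command(
  targets=[
    {"x": 0.06,"y": -0.16,"z": 0,"roll": 0.02},
    {"x": 0.126,"y": -0.325,"z": 0,"roll": 0.04},
    {"x": 0.126,"y": -0.325,"z": 0,"roll": 0.06},
    {"x": 0.126,"y": -0.325,"z": 0,"roll": 0.08},
    {"x": 0.126,"y": -0.325,"z": 0,"roll": 0.1},
    {"x": 0.126,"y": -0.325,"z": 0,"roll": 0.1},
    {"x": 0.126,"y": -0.325,"z": 0,"roll": 0.1},
    {"x": 0.126,"y": -0.325,"z": 0,"roll": 0.1},
  ],
)

```text
t: 12.55
position: [0.5383, -0.1705, 0.1998]
orientation: [-0.968, -2.989, -0.0]
wrist_force: [0.1, -0.1, -4.5]
width: 0.501
grasp_force: 64.1
```

Run:
```python
from h import *
import pickle
state();print(rows([[.538,-.17,.165],[.538,-.17,.13]]))
c=viewer.camera_info('wrist');w=viewer.grab_frame('wrist')[...,::-1].copy();pickle.dump(c,open('w6.pkl','wb'))
cv2.imwrite('pics/w6.png',w)
hsv=cv2.cvtColor(w,cv2.COLOR_BGR2HSV)[225:350,240:400]
m=cv2.inRange(hsv,(15,90,60),(35,255,255));n,l,st,ce=cv2.connectedComponentsWithStats(m)
print([(st[i,:5]+[240,225,0,0,0]).tolist() for i in range(1,n) if st[i,4]>30])
p,q=pose();v=q.apply
print('pred hole', proj(c,[p+v([.0135,0,-.0118]),p+v([-.0135,-.0135,.0182]),p+v([-.0135,.0135,.0182])]).round(1).tolist())
ctr=np.array([.539,-.1702,.136]);a=np.radians(54)
print('pred square', proj(c,[ctr+.012*2**.5*np.array([np.cos(a+np.pi/4+k*np.pi/2),np.sin(a+np.pi/4+k*np.pi/2),0]) for k in range(4)]).round(1).tolist())
```

```text
t 12.55 tcp [ 0.5383 -0.1705  0.1998] yaw_y 54.1 tilt 0.01 F [ 0.1 -0.1 -4.5] w 0.501 g 64.09669518470764 q [-0.42  0.37 -0.04  1.16  0.    0.21]
[[0.0021 0.0011 0.1393]
 [0.002  0.0011 0.2793]]
[]
pred hole [[318.8, 267.2], [291.6, 287.1], [346.0, 287.1]]
pred square [[340.2, 209.8], [300.2, 209.8], [300.8, 246.4], [339.4, 246.5]]
```

>>> arm_command(
  targets=[
    {"x": 0.002,"y": 0.001,"z": 0.06,"roll": 0},
    {"x": 0.002,"y": 0.001,"z": 0.12,"roll": 0},
    {"x": 0.002,"y": 0.001,"z": 0.15,"roll": 0},
    {"x": 0.002,"y": 0.001,"z": 0.17,"roll": 0},
    {"x": 0.002,"y": 0.001,"z": 0.18,"roll": 0},
    {"x": 0.002,"y": 0.001,"z": 0.19,"roll": 0},
    {"x": 0.002,"y": 0.001,"z": 0.2,"roll": 0},
  ],
)

```text
t: 13.3
position: [0.5383, -0.1707, 0.1504]
orientation: [0.971, 2.986, -0.0]
wrist_force: [0.6, -0.4, -3.8]
width: 0.503
grasp_force: 64.0
```

The hole is already over the square (no force). On down to the shoulder.

>>> arm_command(
  targets=[
    {"x": 0,"y": 0,"z": 0.02,"roll": 0},
    {"x": 0,"y": 0,"z": 0.04,"roll": 0},
    {"x": 0,"y": 0,"z": 0.06,"roll": 0},
    {"x": 0,"y": 0,"z": 0.075,"roll": 0},
    {"x": 0,"y": 0,"z": 0.08,"roll": 0},
    {"x": 0,"y": 0,"z": 0.08,"roll": 0},
  ],
)

```text
t: 13.9
position: [0.5377, -0.1704, 0.1302]
orientation: [-0.972, -2.987, 0.0]
wrist_force: [-2.3, 0.7, 0.2]
width: 0.502
grasp_force: 64.4
```

>>> arm_command(
  targets=[
    {"x": 0,"y": 0,"z": 0.008,"roll": 0},
    {"x": 0,"y": 0,"z": 0.012,"roll": 0},
    {"x": 0,"y": 0,"z": 0.012,"roll": 0},
  ],
)

```text
t: 14.2
position: [0.5377, -0.1704, 0.1301]
orientation: [0.971, 2.986, -0.001]
wrist_force: [-8.4, 3.3, 18.5]
width: 0.504
grasp_force: 66.9
```

>>> arm_command(
  targets=[
    {"x": 0,"y": 0,"z": 0,"roll": 0},
    {"x": 0,"y": 0,"z": 0,"roll": 0},
    {"x": 0,"y": 0,"z": 0,"roll": 0},
    {"x": 0,"y": 0,"z": 0,"roll": 0},
    {"x": 0,"y": 0,"z": -0.1,"roll": 0},
    {"x": 0,"y": 0,"z": -0.2,"roll": 0},
    {"x": 0,"y": 0,"z": -0.35,"roll": 0},
    {"x": 0,"y": 0,"z": -0.45,"roll": 0},
    {"x": 0,"y": 0,"z": -0.45,"roll": 0},
    {"x": 0,"y": 0,"z": -0.45,"roll": 0},
  ],
  fingers=-0.5,
)

```text
t: 15.2
position: [0.5383, -0.1707, 0.2395]
orientation: [0.972, 2.986, -0.0]
wrist_force: [0.7, -0.2, -0.6]
width: 0.75
grasp_force: 0.0
```

Run:
```python
from h import *
import pickle
state();c=viewer.camera_info('wrist');w=viewer.grab_frame('wrist')[...,::-1].copy()
cv2.imwrite('pics/w7.png',w)
hsv=cv2.cvtColor(w,cv2.COLOR_BGR2HSV)
m=cv2.inRange(hsv,(3,150,120),(16,255,255));n,l,st,ce=cv2.connectedComponentsWithStats(m)
print([(st[i].tolist(),ce[i].round(1)) for i in range(1,n) if st[i,4]>80])
O=np.array([.539,-.1702]);a=np.radians(144)
s=O+.075*np.array([np.cos(a),np.sin(a)]);print('pred sleeve',s,proj(c,[[*s,.183],[*s,.127]]))
i=max(range(1,n),key=lambda i:st[i,4]); M=(l==i).astype(np.uint8);cn=max(cv2.findContours(M,0,2)[0],key=cv2.contourArea);(u,rad)=cv2.minEnclosingCircle(cn);print(u,rad,onz(c,[u],.183))
v=np.full((400,800,3),0,np.uint8);v[:,:640]=w;S=viewer.grab_frame('scene')[...,::-1];v[:160,640:]=cv2.resize(S[160:260,220:320],(160,160));cv2.imwrite('pics/w7v.png',v)
```

```text
t 15.2 tcp [ 0.5383 -0.1707  0.2395] yaw_y 53.95 tilt 0.07 F [ 0.7 -0.2 -0.6] w 0.75 g 0.0 q [-0.42  0.36  0.04  1.26  0.    0.21]
[([298, 80, 42, 42, 260], array([323.4,  97.8]))]
pred sleeve [ 0.47832373 -0.12611611] [[320.46342603 100.42138819]
 [320.06731859  99.27825067]]
(318.0546569824219, 100.36312866210938) 20.95513343811035 [[ 0.47755422 -0.12712415  0.183     ]]
```

View pics/w7v.png

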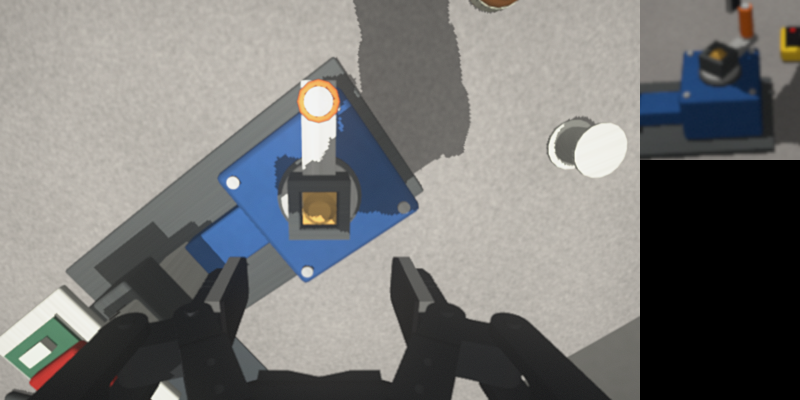

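The crank is down on the lift with the brass square showing in its hole (320,210), and the sleeve's top is at (318,100), about (0.478,-0.127) in the world. Now go to the sleeve and grip it.

>>> arm_command(
  targets=[
    {"x": 0.15,"y": 0,"z": 0,"roll": 0},
    {"x": 0.299,"y": 0,"z": 0,"roll": 0},
    {"x": 0.299,"y": 0,"z": 0,"roll": 0},
    {"x": 0.299,"y": 0,"z": 0.1,"roll": 0},
    {"x": 0.299,"y": 0,"z": 0.2,"roll": 0},
    {"x": 0.299,"y": 0,"z": 0.28,"roll": 0},
    {"x": 0.299,"y": 0,"z": 0.326,"roll": 0},
    {"x": 0.299,"y": 0,"z": 0.326,"roll": 0},
    {"x": 0.299,"y": 0,"z": 0.326,"roll": 0},
  ],
)

```text
t: 16.2
position: [0.4775, -0.1266, 0.158]
orientation: [-0.972, -2.987, -0.0]
wrist_force: [0.3, -1.0, 0.0]
width: 0.755
grasp_force: 0.0
```

>>> arm_command(
  targets=[
    {"x": 0,"y": 0,"z": 0,"roll": 0},
    {"x": 0,"y": 0,"z": 0,"roll": 0},
    {"x": 0,"y": 0,"z": 0,"roll": 0},
    {"x": 0,"y": 0,"z": 0,"roll": 0},
    {"x": 0,"y": 0,"z": 0,"roll": 0},
    {"x": 0,"y": 0,"z": 0,"roll": 0},
    {"x": 0,"y": 0,"z": 0,"roll": 0},
    {"x": 0,"y": 0,"z": 0,"roll": 0},
    {"x": 0,"y": 0,"z": 0,"roll": 0},
  ],
  fingers=1,
)

```text
t: 17.1
position: [0.4777, -0.1265, 0.1585]
orientation: [0.972, 2.986, 0.0]
wrist_force: [-2.4, 0.5, 7.0]
width: 0.247
grasp_force: 58.7
```

Run:
```python
from h import *
state()
```

```text
t 17.1 tcp [ 0.4777 -0.1265  0.1585] yaw_y 53.96 tilt 0.06 F [-2.4  0.5  7. ] w 0.247 g 58.67154870182276 q [-0.39  0.26 -0.31  1.    0.    0.24]
```

Sleeve held. First quarter turn clockwise.

>>> arm_command(
  targets=[
    {"x": -0.0037,"y": 0.0469,"z": 0,"roll": 0},
    {"x": -0.0147,"y": 0.0927,"z": 0,"roll": 0},
    {"x": -0.0327,"y": 0.1362,"z": 0,"roll": 0},
    {"x": -0.0573,"y": 0.1763,"z": 0,"roll": 0},
    {"x": -0.0879,"y": 0.2121,"z": 0,"roll": 0},
    {"x": -0.1237,"y": 0.2427,"z": 0,"roll": 0},
    {"x": -0.1638,"y": 0.2673,"z": 0,"roll": 0},
    {"x": -0.2073,"y": 0.2853,"z": 0,"roll": 0},
    {"x": -0.2531,"y": 0.2963,"z": 0,"roll": 0},
    {"x": -0.3,"y": 0.3,"z": 0,"roll": 0},
  ],
)

```text
t: 18.1
position: [0.5825, -0.1093, 0.1585]
orientation: [-0.971, -2.988, -0.002]
wrist_force: [-1.3, 1.6, 6.6]
width: 0.249
grasp_force: 59.1
```

```bash
cat >> h.py <<'E'
O=np.array([.539,-.1702])
def wind():
    state();p,_=pose();d=p[:2]-O;s=r.sense();f=np.array(s['wrist_force'])[:2]
    a=np.arctan2(d[1],d[0]);er=d/np.linalg.norm(d);et=np.array([er[1],-er[0]])
    print('phi',((144.3-np.degrees(a))%360).round(1),'rad',np.linalg.norm(d).round(4),'Frad',(f@er).round(1),'Ftan',(f@et).round(1))
E
python3 -c "
from h import *
wind()"
```

```text
t 18.1 tcp [ 0.5825 -0.1093  0.1585] yaw_y 54.01 tilt 0.06 F [-1.3  1.6  6.6] w 0.249 g 59.072584519162774 q [-0.29  0.45 -0.03  1.09  0.    0.34]
phi 89.8 rad 0.0748 Frad 0.5 Ftan -2.0
```

Works: radius 75 mm, 2 N tangential. Half turn on.

>>> arm_command(
  targets=[
    {"x": -0.0469,"y": -0.0037,"z": 0,"roll": 0},
    {"x": -0.0927,"y": -0.0147,"z": 0,"roll": 0},
    {"x": -0.1362,"y": -0.0327,"z": 0,"roll": 0},
    {"x": -0.1763,"y": -0.0573,"z": 0,"roll": 0},
    {"x": -0.2121,"y": -0.0879,"z": 0,"roll": 0},
    {"x": -0.2427,"y": -0.1237,"z": 0,"roll": 0},
    {"x": -0.2673,"y": -0.1638,"z": 0,"roll": 0},
    {"x": -0.2853,"y": -0.2073,"z": 0,"roll": 0},
    {"x": -0.2963,"y": -0.2531,"z": 0,"roll": 0},
    {"x": -0.3,"y": -0.3,"z": 0,"roll": 0},
    {"x": -0.2963,"y": -0.3469,"z": 0,"roll": 0},
    {"x": -0.2853,"y": -0.3927,"z": 0,"roll": 0},
    {"x": -0.2673,"y": -0.4362,"z": 0,"roll": 0},
    {"x": -0.2427,"y": -0.4763,"z": 0,"roll": 0},
    {"x": -0.2121,"y": -0.5121,"z": 0,"roll": 0},
    {"x": -0.1763,"y": -0.5427,"z": 0,"roll": 0},
    {"x": -0.1362,"y": -0.5673,"z": 0,"roll": 0},
    {"x": -0.0927,"y": -0.5853,"z": 0,"roll": 0},
    {"x": -0.0469,"y": -0.5963,"z": 0,"roll": 0},
    {"x": 0,"y": -0.6,"z": 0,"roll": 0},
  ],
)

```text
t: 20.1
position: [0.4947, -0.232, 0.1587]
orientation: [0.972, 2.984, -0.0]
wrist_force: [4.0, -0.8, 3.5]
width: 0.249
grasp_force: 58.7
```

```bash
python3 -c "
from h import *
wind()"
```

```text
t 20.1 tcp [ 0.4947 -0.232   0.1587] yaw_y 53.92 tilt 0.22 F [ 4.  -0.8  3.5] w 0.249 g 58.707288689911366 q [-0.56  0.35 -0.17  1.04  0.    0.07]
phi 269.9 rad 0.076 Frad -1.7 Ftan -3.7
```

>>> arm_command(
  targets=[
    {"x": 0.0469,"y": 0.0037,"z": 0,"roll": 0},
    {"x": 0.0927,"y": 0.0147,"z": 0,"roll": 0},
    {"x": 0.1362,"y": 0.0327,"z": 0,"roll": 0},
    {"x": 0.1763,"y": 0.0573,"z": 0,"roll": 0},
    {"x": 0.2121,"y": 0.0879,"z": 0,"roll": 0},
    {"x": 0.2427,"y": 0.1237,"z": 0,"roll": 0},
    {"x": 0.2673,"y": 0.1638,"z": 0,"roll": 0},
    {"x": 0.2853,"y": 0.2073,"z": 0,"roll": 0},
    {"x": 0.2963,"y": 0.2531,"z": 0,"roll": 0},
    {"x": 0.3,"y": 0.3,"z": 0,"roll": 0},
    {"x": 0.2963,"y": 0.3469,"z": 0,"roll": 0},
    {"x": 0.2853,"y": 0.3927,"z": 0,"roll": 0},
  ],
)

```text
t: 21.3
position: [0.4934, -0.1102, 0.1583]
orientation: [-0.972, -2.987, 0.006]
wrist_force: [-1.4, -4.1, 7.1]
width: 0.248
grasp_force: 59.1
```

Run:
```python
from h import *
wind()
# rows from phi0=378 on
f=lambda a:.3*np.array([np.cos(np.radians(a)),np.sin(np.radians(a))])
for a in range(384,505,6):print(a,(f(a)-f(378)).round(4))
```

```text
t 21.3 tcp [ 0.4934 -0.1102  0.1583] yaw_y 53.94 tilt 0.21 F [-1.4 -4.1  7.1] w 0.248 g 59.063261579722166 q [-0.34  0.28 -0.28  1.01 -0.    0.29]
phi 17.1 rad 0.0754 Frad -2.4 Ftan -3.6
384 [-0.0113  0.0293]
390 [-0.0255  0.0573]
396 [-0.0426  0.0836]
402 [-0.0624  0.108 ]
408 [-0.0846  0.1302]
414 [-0.109  0.15 ]
420 [-0.1353  0.1671]
426 [-0.1633  0.1814]
432 [-0.1926  0.1926]
438 [-0.2229  0.2007]
444 [-0.254   0.2057]
450 [-0.2853  0.2073]
456 [-0.3167  0.2057]
462 [-0.3477  0.2007]
468 [-0.378   0.1926]
474 [-0.4073  0.1814]
480 [-0.4353  0.1671]
486 [-0.4617  0.15  ]
492 [-0.4861  0.1302]
498 [-0.5083  0.108 ]
504 [-0.528   0.0836]
```

>>> arm_command(
  targets=[
    {"x": -0.0113,"y": 0.0293,"z": 0,"roll": 0},
    {"x": -0.0255,"y": 0.0573,"z": 0,"roll": 0},
    {"x": -0.0255,"y": 0.0573,"z": 0,"roll": 0},
  ],
)

```text
t: 21.6
position: [0.5077, -0.1018, 0.1582]
orientation: [0.971, 2.988, -0.002]
wrist_force: [1.4, -1.3, 6.1]
width: 0.251
grasp_force: 59.2
```

Run:
```python
from h import *
wind()
b=viewer.grab_frame('scene')[...,::-1].copy();a=cv2.imread('pics/scene0.png')
cs=viewer.camera_info('scene')
for i in(a,b):
    h=cv2.cvtColor(i,cv2.COLOR_BGR2HSV)
    m=cv2.inRange(h,(60,90,30),(90,255,255));m[:150]=0;m[:,:120]=0;m[250:]=0;m[:,230:]=0
    n,l,st,ce=cv2.connectedComponentsWithStats(m);k=1+np.argmax(st[1:,4]);print(st[k].tolist(),ce[k].round(1))
print(proj(cs,[[.54,-.43,.1],[.54,-.43,.15]]))
```

```text
t 21.6 tcp [ 0.5077 -0.1018  0.1582] yaw_y 54.0 tilt 0.09 F [ 1.4 -1.3  6.1] w 0.251 g 59.18523171607376 q [-0.32  0.3  -0.25  1.02 -0.    0.31]
phi 29.7 rad 0.0752 Frad -1.7 Ftan 0.7
[145, 184, 33, 28, 464] [162.1 197.8]
[140, 167, 35, 29, 501] [158.4 181.1]
[[167.36686083 210.58302491]
 [162.85392527 195.31086281]]
```

>>> arm_command(
  targets=[
    {"x": -0.0171,"y": 0.0263,"z": 0,"roll": 0},
    {"x": -0.0369,"y": 0.0507,"z": 0,"roll": 0},
    {"x": -0.0369,"y": 0.0507,"z": 0,"roll": 0},
  ],
)

```text
t: 21.95
position: [0.5223, -0.097, 0.1583]
orientation: [-0.971, -2.987, 0.002]
wrist_force: [0.6, -0.3, 8.8]
width: 0.255
grasp_force: 59.3
```

```bash
python3 -c "
from h import *
wind()"
```

```text
t 21.95 tcp [ 0.5223 -0.097   0.1583] yaw_y 53.99 tilt 0.09 F [ 0.6 -0.3  8.8] w 0.255 g 59.29413311096141 q [-0.3   0.33 -0.21  1.03 -0.    0.33]
phi 41.5 rad 0.0751 Frad -0.4 Ftan 0.5
```

Free so far; next 12° (402→414), rows relative to 402.

>>> arm_command(
  targets=[
    {"x": -0.0222,"y": 0.0222,"z": 0,"roll": 0},
    {"x": -0.0466,"y": 0.042,"z": 0,"roll": 0},
    {"x": -0.0466,"y": 0.042,"z": 0,"roll": 0},
  ],
)

```text
t: 22.25
position: [0.5379, -0.0952, 0.1583]
orientation: [-0.971, -2.987, 0.002]
wrist_force: [-0.2, 0.1, 8.2]
width: 0.25
grasp_force: 59.4
```

```bash
python3 -c "
from h import *
wind()"
```

```text
t 22.25 tcp [ 0.5379 -0.0952  0.1583] yaw_y 53.99 tilt 0.07 F [-0.2  0.1  8.2] w 0.25 g 59.39231858566927 q [-0.29  0.36 -0.17  1.05 -0.    0.34]
phi 53.4 rad 0.075 Frad 0.1 Ftan -0.2
```

>>> arm_command(
  targets=[
    {"x": -0.0263,"y": 0.0171,"z": 0,"roll": 0},
    {"x": -0.0543,"y": 0.0314,"z": 0,"roll": 0},
    {"x": -0.0543,"y": 0.0314,"z": 0,"roll": 0},
  ],
)

```text
t: 22.55
position: [0.5535, -0.0967, 0.1583]
orientation: [-0.971, -2.987, 0.001]
wrist_force: [-0.5, 1.0, 9.7]
width: 0.251
grasp_force: 59.5
```

```bash
python3 -c "
from h import *
wind()"
```

```text
t 22.55 tcp [ 0.5535 -0.0967  0.1583] yaw_y 53.99 tilt 0.05 F [-0.5  1.   9.7] w 0.251 g 59.47353372655925 q [-0.29  0.39 -0.12  1.06 -0.    0.34]
phi 65.4 rad 0.0749 Frad 0.9 Ftan -0.7
```

>>> arm_command(
  targets=[
    {"x": -0.0293,"y": 0.0112,"z": 0,"roll": 0},
    {"x": -0.0596,"y": 0.0193,"z": 0,"roll": 0},
    {"x": -0.0596,"y": 0.0193,"z": 0,"roll": 0},
  ],
)

```text
t: 22.85
position: [0.5684, -0.1014, 0.1584]
orientation: [-0.971, -2.987, -0.0]
wrist_force: [0.3, 2.1, 8.7]
width: 0.25
grasp_force: 59.5
```

```bash
python3 -c "
from h import *
wind()"
```

```text
t 22.85 tcp [ 0.5684 -0.1014  0.1584] yaw_y 53.99 tilt 0.04 F [0.3 2.1 8.7] w 0.25 g 59.51987975888187 q [-0.29  0.42 -0.08  1.08  0.    0.34]
phi 77.4 rad 0.0749 Frad 2.0 Ftan -0.5
```

438→450.

>>> arm_command(
  targets=[
    {"x": -0.0311,"y": 0.005,"z": 0,"roll": 0},
    {"x": -0.0624,"y": 0.0066,"z": 0,"roll": 0},
    {"x": -0.0624,"y": 0.0066,"z": 0,"roll": 0},
  ],
)

```text
t: 23.15
position: [0.5822, -0.1091, 0.1584]
orientation: [-0.971, -2.987, -0.001]
wrist_force: [1.0, 2.4, 8.7]
width: 0.257
grasp_force: 59.5
```

```bash
python3 -c "
from h import *
wind()"
```

```text
t 23.15 tcp [ 0.5822 -0.1091  0.1584] yaw_y 53.99 tilt 0.04 F [1.  2.4 8.7] w 0.257 g 59.51039870531531 q [-0.29  0.45 -0.03  1.09  0.    0.34]
phi 89.6 rad 0.0748 Frad 2.5 Ftan -0.6
```

450→462.

>>> arm_command(
  targets=[
    {"x": -0.0314,"y": -0.0016,"z": 0,"roll": 0},
    {"x": -0.0624,"y": -0.0066,"z": 0,"roll": 0},
    {"x": -0.0624,"y": -0.0066,"z": 0,"roll": 0},
  ],
)

```text
t: 23.45
position: [0.5942, -0.1196, 0.1585]
orientation: [0.971, 2.988, 0.002]
wrist_force: [2.3, 2.1, 8.4]
width: 0.251
grasp_force: 59.5
```

```bash
python3 -c "
from h import *
wind()"
```

```text
t 23.45 tcp [ 0.5942 -0.1196  0.1585] yaw_y 53.99 tilt 0.06 F [2.3 2.1 8.4] w 0.251 g 59.46855976682855 q [-0.3   0.47  0.01  1.11  0.    0.32]
phi 101.8 rad 0.0748 Frad 3.1 Ftan -0.0
```

462→474.

>>> arm_command(
  targets=[
    {"x": -0.0303,"y": -0.0081,"z": 0,"roll": 0},
    {"x": -0.0596,"y": -0.0193,"z": 0,"roll": 0},
    {"x": -0.0596,"y": -0.0193,"z": 0,"roll": 0},
  ],
)

```text
t: 23.75
position: [0.6036, -0.1324, 0.1586]
orientation: [0.971, 2.987, 0.002]
wrist_force: [2.1, 1.5, 8.4]
width: 0.248
grasp_force: 59.4
```

```bash
python3 -c "
from h import *
wind()"
```

```text
t 23.75 tcp [ 0.6036 -0.1324  0.1586] yaw_y 53.99 tilt 0.08 F [2.1 1.5 8.4] w 0.248 g 59.38820898918493 q [-0.32  0.5   0.05  1.12  0.    0.31]
phi 113.9 rad 0.0749 Frad 2.6 Ftan -0.3
```

474→486.

>>> arm_command(
  targets=[
    {"x": -0.028,"y": -0.0143,"z": 0,"roll": 0},
    {"x": -0.0544,"y": -0.0314,"z": 0,"roll": 0},
    {"x": -0.0544,"y": -0.0314,"z": 0,"roll": 0},
  ],
)

```text
t: 24.05
position: [0.6071, -0.1391, 0.1585]
orientation: [-0.963, -2.982, -0.023]
wrist_force: [-4.4, 21.0, 18.0]
width: 0.252
grasp_force: 60.5
```

```bash
python3 -c "
from h import *
wind()"
```

```text
t 24.05 tcp [ 0.6071 -0.1391  0.1585] yaw_y 54.19 tilt 0.96 F [-4.4 21.  18. ] w 0.252 g 60.541457533836365 q [-0.33  0.51  0.08  1.14  0.01  0.29]
phi 119.8 rad 0.0749 Frad 4.8 Ftan -21.0
```

The stop: at 480° the sleeve stands still under 21 N. Hold a moment, ease the push off, open and rise.

>>> arm_command(
  targets=[
    {"x": 0,"y": 0,"z": 0,"roll": 0},
    {"x": 0,"y": 0,"z": 0,"roll": 0},
    {"x": 0.011,"y": 0.007,"z": 0,"roll": 0},
    {"x": 0.023,"y": 0.0148,"z": 0,"roll": 0},
    {"x": 0.023,"y": 0.0148,"z": 0,"roll": 0},
    {"x": 0.023,"y": 0.0148,"z": 0,"roll": 0},
  ],
)

```text
t: 24.65
position: [0.6065, -0.1378, 0.1585]
orientation: [-0.968, -2.987, -0.007]
wrist_force: [0.9, 7.0, 10.1]
width: 0.253
grasp_force: 59.5
```

```bash
python3 -c "
from h import *
wind()"
```

```text
t 24.65 tcp [ 0.6065 -0.1378  0.1585] yaw_y 54.08 tilt 0.27 F [ 0.9  7.  10.1] w 0.253 g 59.52158481020888 q [-0.33  0.51  0.06  1.13  0.    0.3 ]
phi 118.6 rad 0.0749 Frad 3.8 Ftan -5.9
```

>>> arm_command(
  targets=[
    {"x": 0,"y": 0,"z": 0,"roll": 0},
    {"x": 0,"y": 0,"z": 0,"roll": 0},
    {"x": 0,"y": 0,"z": 0,"roll": 0},
    {"x": 0,"y": 0,"z": 0,"roll": 0},
    {"x": 0,"y": 0,"z": 0,"roll": 0},
    {"x": 0,"y": 0,"z": -0.05,"roll": 0},
    {"x": 0,"y": 0,"z": -0.15,"roll": 0},
    {"x": 0,"y": 0,"z": -0.3,"roll": 0},
    {"x": 0,"y": 0,"z": -0.45,"roll": 0},
    {"x": 0,"y": 0,"z": -0.45,"roll": 0},
    {"x": 0,"y": 0,"z": -0.45,"roll": 0},
    {"x": 0,"y": 0,"z": -0.45,"roll": 0},
  ],
  fingers=-0.3,
)

```text
t: 25.85
position: [0.6065, -0.1411, 0.2698]
orientation: [-0.972, -2.986, -0.0]
wrist_force: [0.3, -0.9, -0.6]
width: 0.651
grasp_force: 0.0
```

Run:
```python
from h import *
state();c=viewer.camera_info('wrist');w=viewer.grab_frame('wrist')[...,::-1].copy();cv2.imwrite('pics/w9.png',w)
m=cv2.inRange(cv2.cvtColor(w,cv2.COLOR_BGR2HSV),(3,150,120),(16,255,255));n,l,st,ce=cv2.connectedComponentsWithStats(m)
for i in range(1,n):
    if st[i,4]>80:
        cn=max(cv2.findContours((l==i).astype(np.uint8),0,2)[0],key=cv2.contourArea);u,rad=cv2.minEnclosingCircle(cn)
        P=onz(c,[u],.183)[0,:2];d=P-O;print(u,rad,P,np.linalg.norm(d),(144.3-np.degrees(np.arctan2(d[1],d[0])))%360)
b=viewer.grab_frame('scene')[...,::-1].copy();h=cv2.cvtColor(b,cv2.COLOR_BGR2HSV)
m=cv2.inRange(h,(60,90,30),(90,255,255));m[:150]=0;m[:,:120]=0;m[250:]=0;m[:,230:]=0
n,l,st,ce=cv2.connectedComponentsWithStats(m);k=1+np.argmax(st[1:,4]);print(ce[k].round(1))
m=cv2.inRange(h,(3,190,120),(14,255,255));m[:,400:]=0;n,l,st,ce=cv2.connectedComponentsWithStats(m);k=1+np.argmax(st[1:,4]);print('sleeve scene',st[k],proj(viewer.camera_info('scene'),[[.604,-.137,.127],[.604,-.137,.183]]))
```

```text
t 25.85 tcp [ 0.6065 -0.1411  0.2698] yaw_y 53.95 tilt 0.06 F [ 0.3 -0.9 -0.6] w 0.651 g 0.0 q [-0.33  0.48  0.31  1.4   0.    0.3 ]
(323.4908142089844, 209.87132263183594) 15.635183334350586 [ 0.60512169 -0.13635208] 0.07428161889454749 117.19193788613286
[157.1 177.7]
sleeve scene [277 198   2   3   4] [[282.93146618 214.50728011]
 [281.45958551 196.49772703]]
```

```bash
python3 -c "
from bench import r
print(r.sign_off())"
```

```text
the job is handed in; nothing more can be done
None
```

The crank is off its hook and seated on the lift, and I wound it clockwise by its sleeve about 480° until it stopped hard against 21 N. I then let go and handed the job in at about 26 s. I took the stop from that force and from camera measurements of the stage's rise, not from a final picture, and the multimeter, spool and jar were not touched.

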